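# Clear the fallen bottle and hold the spring probe on the test pad

## Task

A square bottle with a blue cap has fallen over onto the circuit board and lies over the test pad: stand it upright, cap up, in the empty place of the bottle lane (the yellow square) and let go of it, without upsetting its neighbours or shifting the other things on the bench. Then draw the yellow spring probe out of its leaning stand and hold it upright with its point on the red-ringed gold pad, pressing gently so that the spring tip is pushed about half-way in and never hard. Finish while still holding it there, in the gripper, on the pad.

Things in the scene. Friction and masses are not known exactly. Their poses are not given: they have to be found in the camera images.
- bottle_mid (a point): the fallen bottle: white, blue cap, paper label. Body 42 mm square and 75 mm tall, cap 24 mm across above it, 100 mm tall in all, 0.08 to 0.17 kg. The point is on its axis 50 mm above the foot; z axis from foot to cap, x and y square to its flat sides. It starts lying on a flat side on the board, cap roughly towards the robot's left (+y).
- bottle: the same bottle, same origin and axes as bottle_mid
- gap_mark (a point): yellow 46 mm square marking the empty place of the bottle lane (fixed grey tray 275 x 72 mm, rims 16 mm high, 61 mm clear inside, floor 4 mm above the bench). The point is its centre on the lane floor; z up, y along the lane, x across it (roughly to the robot's left). Three places in a row 85 mm apart, two taken.
- neighbour1_mid (a point): neighbour bottle in the lane, white with a red cap, standing; same shape, point and axes as bottle_mid
- neighbour2_mid (a point): neighbour bottle in the lane, amber with a black cap, standing; same shape, point and axes as bottle_mid
- probe_mid (a point): the yellow probe, 60 g: centre of its square grip (16 x 16 mm, 70 mm long; z axis from tip to top, x and y square to the sides). Below the grip: 9 mm square steel barrel, then a brass spring tip. It starts leaning 25 degrees, top roughly to the robot's right (-y), barrel in the stand's bore, grip's lower end on the bore's mouth: draw it out 65 mm or more along its axis.
- probe: the same probe, same origin and axes as probe_mid
- probe_tip (a point): the point of the probe's brass spring tip, 3 mm wide, 97 mm below the grip centre when not pressed; it moves with the tip; axes as the probe
- plunger (a joint): how far the spring tip is pushed into the probe, 0 (out) to 0.010 m (fully in); spring about 0.35 N per mm (0.35 N to start, 3.9 N fully in); half-way is 0.005
- pad_red_top (a point): the test pad: a gold disc 13 mm across with a red ring (21 mm across) around it, flat on the green board; centre of its top face, z up, 14.8 mm above the bench. Wholly or mostly hidden under the bottle at the start. Two other gold pads have no ring.
- pad_red: the same test pad; origin 0.8 mm below its top
- board: the green circuit board, 180 x 220 mm, on its aluminium fixture 200 x 240 mm, fixed; the board's top is 14 mm above the bench; origin at the centre of the underside
- stand: the probe's leaning stand, fixed: black block 40 x 40 x 50 mm with the bore, on a dark steel base 100 x 70 mm; origin at the centre of the base's underside, bore mouth 75 mm above it; the probe leans towards its -x axis
- spool: red solder spool, 48 mm across, 35 mm tall; to be left alone; origin at the centre of its underside
- glue: small round green glue bottle with a white cap, 32 mm across, 70 mm tall; to be left alone; origin at the centre of its underside
- phone: black phone lying flat, 150 x 72 x 9 mm; to be left alone; origin at the centre of its underside
- driver: orange screwdriver lying at the back, about 200 mm long; to be left alone; origin at its middle, underside
Not all that is in view belongs to the job. Leave any pink or turquoise look-alike of the bottle alone.

How it is judged:
By the outcome, as a careful person would: the job done as asked, in the order asked, and still so for the second after the job is handed in, while the arm keeps its last pose, push and grip.
It also fails if it takes over 58 s, if anything falls off the work surface, if the arm or the gripper's body presses on something with over 40 N, if the wrist force passes 120 N, or if a joint passes its speed limit or range.

## Robot

A 6-joint arm with a two-finger parallel gripper is mounted at the origin on the work surface. World frame = base frame: x ahead of the robot, y to its left, z up, the work surface at z = 0. Lengths are in mm, angles in rad, forces in N, time in s.
With the tool pointing down it reaches from about 275 to 825 mm from the base axis. Payload 4.9 kg.
Tool frame: the origin (TCP) lies at the very end of the fingers, on their centre line; the grasp point (between the pads) lies 19 mm behind it; z points along the fingers, y is the line along which they close (so a half turn about z gives the same grasp; the last joint's range is limited). The gripper opens to 85 mm and grips with 20 to 120 N. Pads are 22 mm wide; open, the fingers measure 114 mm over their backs; the gripper's body (76 mm by 85 mm) begins 54 mm behind the grasp point. The pads swing forward as they close: fully open they stand 13 mm farther back than shut.
Start: joints at [0.983, 0.326, -0.193, 1.052, 0, 1.437], TCP at [241.109, 494.353, 231.281] pointing down, gripper open.
Joint ranges: [-2.65, 2.65], [-0.97, 1.79], [-1.3, 1.35], [-1.93, 2.1], [-1.47, 1.37], [-3.14, 3.14]. Speed limits (rad/s): [2.57, 2.57, 3.14, 3.14, 3.14, 3.14].

## Interface

Orientations are given as [roll, pitch, yaw] about the fixed x, y, z axes, in that order (R = Rz(yaw) Ry(pitch) Rx(roll)).
In Python, from bench import bot, solve_ik, imaging gives the robot as it stands. Calls block until the motion is done:
- bot.move_ptp(position, orientation): joint-space move of the TCP to a pose.
- bot.movel(position, rot=None, max_speed=150, threshold=None): straight line of the TCP; rot=None keeps the orientation; max_speed is the mean speed in mm/s. With threshold (N) it stops when the force on the tool has changed by that much, and returns True; else False.
- bot.move_j(angles): joint-space move.
- bot.grip(opening, effort=None): opening from 0.0 (shut) to 1.0 (fully open); effort is the grip in N (None keeps the last); returns when the fingers have stopped.
- bot.dwell(seconds).
- solve_ik(position, orientation): joint angles nearest the present ones, or None.
- bot.get_state(): the state.
- imaging.capture(name): name is "scene" or "top"; returns the picture (384x512x3 uint8, blue, green, red); there is no depth.
- imaging.camera_model(name): a dict with "K" (3x3 intrinsics, pixels), "position" and "rotation" of the camera in the world. Camera axes: x right, y up, looking along -z (the intrinsics and any distortion apply to the point x, -y, -z); pixel columns grow to the right and rows downward; lengths in mm; the calibration is good to about 2 mm. A picture is of the moment at which its call begins. camera_model takes no time and is no camera call.
A pose or a line that the arm cannot do raises bot.IKError and nothing moves.
- bot.sign_off(): hands the job in; it is judged then, once.
The state is a dict: "t": time; "qpos": joint angles; "joint_velocities": joint speeds; "effort": joint torques, N m; "tcp_pos": TCP position; "orientation": TCP orientation; "contact_force": force on the tool from outside, world axes, zero at the start; "wrist_torque": the same for the moment, N m; "opening": opening from 0.0 (shut) to 1.0 (fully open); "gripper_force": force on a finger pad.
Only numpy, scipy, OpenCV 4.12 (cv2) and the standard library are available. Lean on these libraries where they do the work, as an engineer would, in place of code of your own. Each camera call takes 0.05 s, during which the arm holds its last target. There are 200 camera calls.

## Working session

There is one attempt and no reset: what is moved stays moved. The work goes in short steps, each a Python script; the robot and the scene stay as the last script left them, time stands still between calls to the robot, and variables do not carry over. Pictures are saved under pics/ and viewed, at most 10 in all, crops included, and the job is handed in when it is done.

```bash
ls; mkdir -p pics; python3 - <<'E'
from bench import bot, imaging
import cv2
for n in ("scene","top"):
    im=imaging.capture(n); cv2.imwrite(f"pics/{n}0.png",im)
    m=imaging.camera_model(n); print(n,m)
cv2.imwrite("pics/top0b.png",cv2.resize(cv2.imread("pics/top0.png"),(800,600),interpolation=cv2.INTER_CUBIC))
cv2.imwrite("pics/scene0b.png",cv2.resize(cv2.imread("pics/scene0.png"),(800,600),interpolation=cv2.INTER_CUBIC))
print(bot.get_state())
E
```

```text
pics
scene {'K': array([[413.11108953,   0.        , 259.17909548],
       [  0.        , 413.11108953, 185.37830376],
       [  0.        ,   0.        ,   1.        ]]), 'position': array([1208.09603597, -607.60344841,  686.47788998]), 'rotation': array([0.96941944, 0.01975122, 0.83516423])}
top {'K': array([[427.05568713,   0.        , 257.33722805],
       [  0.        , 427.05568713, 195.94105383],
       [  0.        ,   0.        ,   1.        ]]), 'position': array([ 402.81080958,  -59.74657546, 1230.63919428]), 'rotation': array([ 0.13408398, -0.01562256, -1.55687533])}
{'t': 0.1, 'qpos': array([ 9.82798018e-01,  3.26852766e-01, -1.93465830e-01,  1.05201095e+00,
       -3.67802242e-05,  1.43662429e+00]), 'joint_velocities': array([-0.00074801, -0.00280881,  0.00189418,  0.00066937, -0.00066292,
        0.00042567]), 'effort': array([ 8.92697844e-04, -4.44238508e+01,  2.63038713e+01,  7.84289528e-03,
       -1.21488852e-04, -1.30502302e-07]), 'tcp_pos': array([240.82160381, 493.90077775, 230.59625189]), 'orientation': array([-3.14006829e+00, -1.68649014e-04,  2.68776628e+00]), 'contact_force': array([ 0.47214683, -0.28766628,  0.81503322]), 'wrist_torque': array([-0.01316221,  0.01288702,  0.02114874]), 'gripper_force': 0.0, 'opening': 0.996769641156849}
```

View pics/top0b.png

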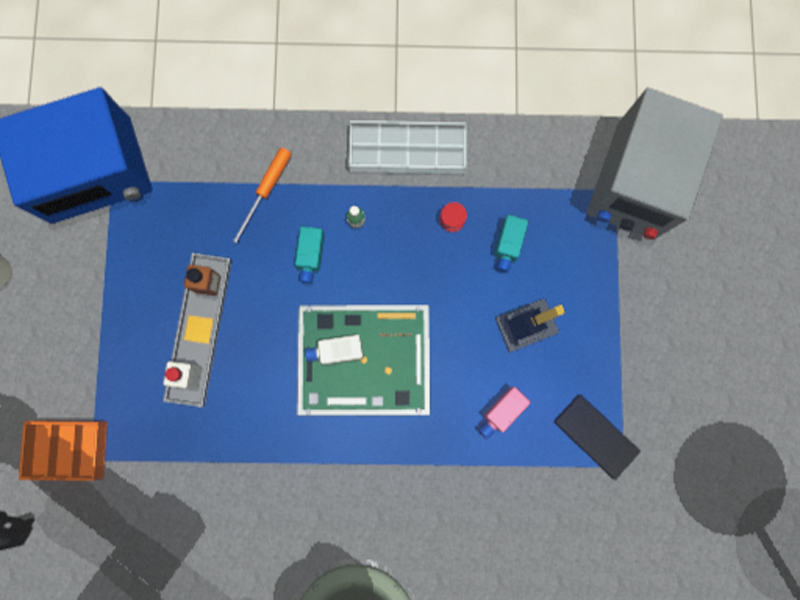

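View pics/scene0b.png

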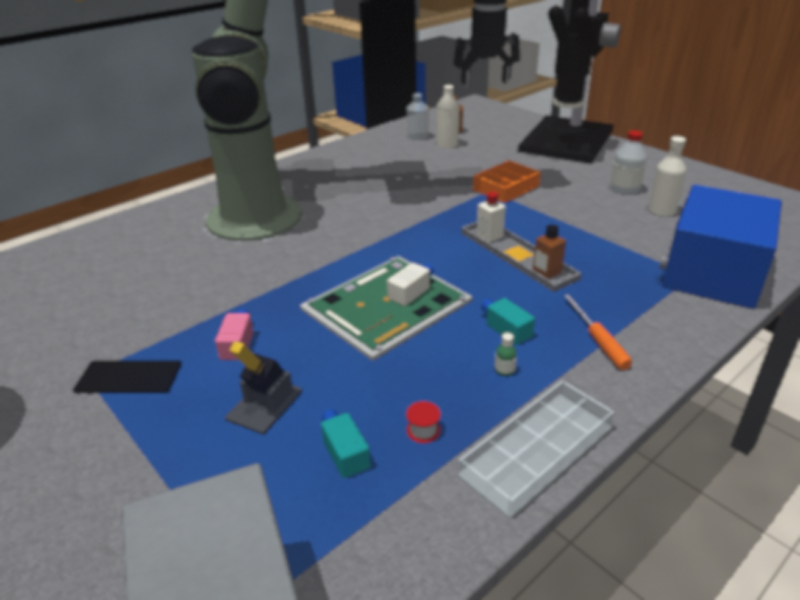

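```bash
cat > h.py <<'E'
import numpy as np, cv2
from scipy.spatial.transform import Rotation as Rot
from bench import bot, solve_ik, imaging
def cam(n):
    m=imaging.camera_model(n); return m["K"],m["position"],Rot.from_euler("xyz",m["rotation"]).as_matrix()
def ray(n,uv):
    K,p,R=cam(n); d=np.linalg.inv(K)@np.array([uv[0],uv[1],1.]); return p,R@(d*[1,-1,-1])
def onplane(n,uv,z):
    p,d=ray(n,uv); return p+d*(z-p[2])/d[2]
def proj(n,X):
    K,p,R=cam(n); c=R.T@(np.asarray(X,float)-p)*[1,-1,-1]; u=K@c; return u[:2]/u[2]
def tri(u1,u2):
    (p,d),(q,e)=ray("top",u1),ray("scene",u2)
    s=np.linalg.lstsq(np.c_[d,-e],q-p,rcond=None)[0]; a,b=p+s[0]*d,q+s[1]*e
    return (a+b)/2,np.linalg.norm(a-b)
def blobs(mask,amin=15):
    return sorted([c for c in cv2.findContours(mask.astype(np.uint8),cv2.RETR_EXTERNAL,cv2.CHAIN_APPROX_NONE)[0] if cv2.contourArea(c)>=amin],key=cv2.contourArea,reverse=True)
def hsv(im,lo,hi): return cv2.inRange(cv2.cvtColor(im,cv2.COLOR_BGR2HSV),np.array(lo),np.array(hi))>0
E
python3 - <<'E'
from h import *
np.set_printoptions(precision=1,suppress=True)
for n in ("top","scene"):
    im=cv2.imread(f"pics/{n}0.png")
    for nm,lo,hi in (("yellow",(20,140,90),(32,255,255)),("red",(174,150,80),(180,255,255)),("white",(0,0,150),(180,45,255)),("bcap",(100,150,110),(115,255,255))):
        for c in blobs(hsv(im,lo,hi))[:7]:
            r=cv2.minAreaRect(c); 
            if r[0][1]<130 and n=="top" or cv2.contourArea(c)>3000: continue
            print(n,nm,cv2.contourArea(c),np.array(r[0]),np.array(r[1]),round(r[2]),onplane(n,r[0],4))
def crop(n,x,y,w,h,s): return cv2.resize(cv2.imread(f"pics/{n}0.png")[y:y+h,x:x+w],None,fx=s,fy=s,interpolation=cv2.INTER_NEAREST)
a=crop("top",185,190,100,75,4); b=crop("top",310,180,100,75,4)
c=crop("scene",190,160,100,75,4); d=crop("scene",120,210,100,75,4)
cv2.imwrite("pics/crop1.png",np.vstack([np.hstack([a,b]),np.hstack([c,d])]))
E
```

```text
top yellow 208.5 [126.7 210.4] [15.6 15.3] 9 [520.7 298.    4. ]
top yellow 15.5 [357.6 198.2] [4.5 4.5] 63 [ 566.6 -368.2    4. ]
top red 185.5 [289.5 138.5] [15.6 17. ] 45 [ 741.4 -169.3    4. ]
top red 41.0 [110. 239.] [6. 8.] 90 [438.2 340.8   4. ]
top white 748.0 [122.8 218. ] [26.8 81.3] 11 [498.7 307.8   4. ]
top white 153.5 [247.  374.6] [29.2  8.6] 37 [ 73.6 -55.2   4. ]
top white 68.5 [135.8 171.9] [12.8 21.1] 87 [633.4 277.8   4. ]
top white 23.0 [226.5 134.5] [5. 5.] 90 [750.1  17.    4. ]
top bcap 25.5 [386.8 137.1] [7.3 4.7] 18 [ 750.9 -458.4    4. ]
scene yellow 113.0 [156.5 227. ] [20.5  7.8] 45 [ 419. -267.    4.]
scene yellow 61.5 [331.6 161.8] [14.3  7.2] 27 [522.4 304.    4. ]
scene red 221.0 [270.5 265. ] [14. 19.] 90 [ 717.1 -146.5    4. ]
scene white 1953.0 [484.  346.5] [73. 54.] 90 [1136.4   -2.9    4. ]
scene white 655.5 [476.8 228.4] [25. 42.] 27 [978.3 314.9   4. ]
scene white 604.5 [ 68.4 135.5] [  5.4 145.1] 72 [-252.1 -234.5    4. ]
scene white 582.0 [339.6  22.1] [30.2 47.5] 6 [-611.7 1757.4    4. ]
scene white 429.0 [503. 244.] [50. 16.] 90 [1046.   303.5    4. ]
scene white 231.5 [260.6 176.3] [21.  18.8] 27 [428.6  85.6   4. ]
scene bcap 1874.5 [466.9 138.4] [63.8 32.7] 11 [743.6 755.3   4. ]
```

View pics/crop1.png

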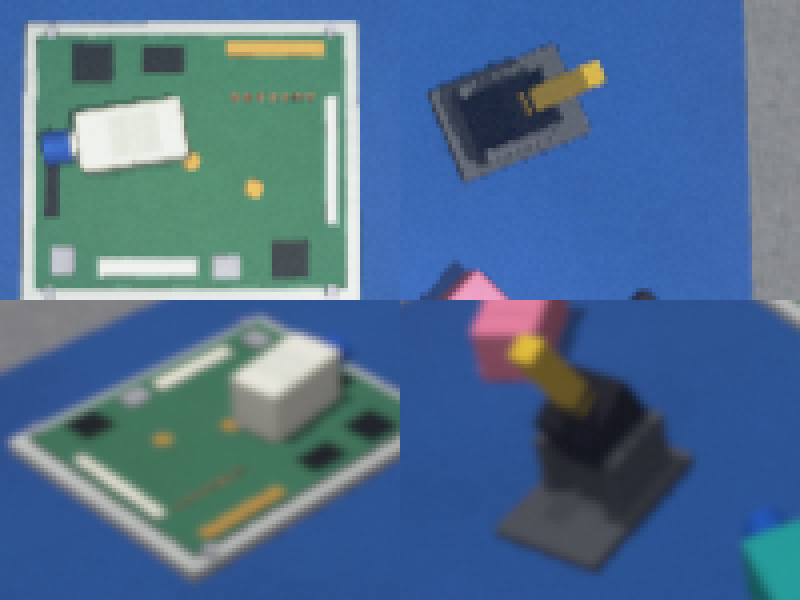

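```bash
python3 - <<'E'
from h import *
np.set_printoptions(precision=1,suppress=True)
T=cv2.imread("pics/top0.png"); S=cv2.imread("pics/scene0.png")
def sub(m,x,y,w,h):
    o=np.zeros_like(m); o[y:y+h,x:x+w]=m[y:y+h,x:x+w]; return o
# bottle top face
c=blobs(sub(hsv(T,(0,0,140),(180,60,255)),200,210,36,26))[0]; r=cv2.minAreaRect(c)
bx=np.array([onplane("top",p,56) for p in cv2.boxPoints(r)]); print("bottle face",r,bx[:,:2],"c",bx.mean(0))
print("sides",np.linalg.norm(np.roll(bx,-1,0)-bx,axis=1))
m=hsv(T,(105,190,120),(125,255,255)); c=blobs(sub(m,194,220,10,12),5)
for k in c: print("cap",cv2.contourArea(k),k[:,0].mean(0),onplane("top",k[:,0].mean(0),40))
# lane
c=[b for b in blobs(hsv(T,(20,140,90),(32,255,255)))][0]
for b in blobs(hsv(T,(20,140,90),(32,255,255))):
    r=cv2.minAreaRect(b)
    if r[0][1]>190 and r[0][0]<140:
        bx=np.array([onplane("top",p,4) for p in cv2.boxPoints(r)]); print("gap",bx[:,:2],bx.mean(0)); e=np.roll(bx,-1,0)-bx; print(np.linalg.norm(e,axis=1),np.degrees(np.arctan2(e[:,1],e[:,0])))
rc=[b for b in blobs(hsv(T,(170,130,80),(180,255,255)),8) if b[0,0,0]<130 and b[0,0,1]>200]
for b in rc: print("red cap",onplane("top",cv2.minAreaRect(b)[0],104))
bc=blobs(sub(T.max(2)<45,112,165,25,20),5)
for b in bc: print("black",cv2.contourArea(b),onplane("top",cv2.minAreaRect(b)[0],104))
# probe
for n,im,box in (("top",T,(335,190,35,25)),("scene",S,(140,212,40,30))):
    b=blobs(sub(hsv(im,(18,120,60),(33,255,255)),*box),8)
    for k in b[:2]:
        r=cv2.minAreaRect(k); print(n,"probe",cv2.contourArea(k),np.array(r[0]),r[1:], cv2.boxPoints(r).tolist())
    b=blobs(sub(hsv(im,(18,120,160),(33,255,255)),*box),4)
    for k in b[:2]: print(n,"bright",cv2.contourArea(k),k[:,0].mean(0))
E
```

```text
bottle face ((216.51443481445312, 223.3439178466797), (15.737918853759766, 28.890865325927734), 81.25383758544922) [[498.5  78.1]
 [511.8  -0.1]
 [469.1  -7.6]
 [455.9  70.3]] c [483.8  35.2  56. ]
sides [79.3 43.4 79.  43.3]
gap [[502.4 322.6]
 [546.  317.9]
 [539.2 273.3]
 [495.7 278.2]] [520.8 298.    4. ]
[43.9 45.  43.8 44.8] [ -6.2 -98.6 173.6  81.4]
red cap [435.4 306.8 104. ]
top probe 68.0 [351.5 201. ] ((4.919349193572998, 17.8885440826416), 63.43495178222656) [[342.3999938964844, 202.80001831054688], [358.3999938964844, 194.80001831054688], [360.6000061035156, 199.20001220703125], [344.6000061035156, 207.20001220703125]]
top bright 15.0 [357.6 198.1]
scene probe 145.5 [157.2 227.8] ((22.62741470336914, 7.778173923492432), 45.0) [[146.5, 222.50001525878906], [152.0, 217.00001525878906], [168.0, 233.00001525878906], [162.5, 238.50001525878906]]
scene bright 31.5 [151.1 221.8]
```

```bash
cat >> h.py <<'E'
Z=np.array([0,0,1.])
def eul(x=None,y=None,z=None): return Rot.from_matrix(np.c_[np.cross(y,z),y,z]).as_euler("xyz")
def bottle_frame(yaw_deg,up):  # columns x_b,y_b,z_b ; lying with cap along yaw, or standing
    t=np.radians(yaw_deg); u=np.array([np.cos(t),np.sin(t),0]); w=np.cross(Z,u)
    return np.c_[u,w,Z] if up else np.c_[-Z,w,u]
def bottle_tool(B,mid,g,a,s,back=0):
    a=np.radians(a); d=B@[np.cos(a),0,-np.sin(a)]; y=s*B[:,1]
    return mid+B@np.asarray(g,float)+d*(19-back), eul(y=y,z=d)
E
python3 - <<'E'
from h import *
np.set_printoptions(precision=2,suppress=True)
top,e1=tri((357.6,198.1),(151.1,221.8)); low,e2=tri((342,205.75),(165.75,237))
print("probe top",top,e1,"low",low,e2,"len",np.linalg.norm(top-low)); v=top-low; print("tilt",np.degrees(np.arccos(v[2]/np.linalg.norm(v))),"yaw",np.degrees(np.arctan2(v[1],v[0])))
for c in [(342.4,202.8),(358.4,194.8)]: pass
mid=np.array([482,47,35.]); gap=np.array([520.8,298,54.])
for a in (25,35,45):
  for s in (1,-1):
    P=bottle_frame(99.7,0); Q=bottle_frame(83.5,1); g=[-8,0,-8]
    for nm,B,m,b in (("pre",P,mid,100),("pick",P,mid,0),("lift",P,mid+[0,0,120],0),("hi",Q,gap+[0,0,120],0),("place",Q,gap,0),("ret",Q,gap,90)):
        p,o=bottle_tool(B,m,g,a,s,b); print(a,s,nm,p,o,solve_ik(p,o))
E
```

```text
probe top [ 549.55 -333.79  137.19] 2.0568746951143053 low [ 537.89 -305.35   69.79] 6.780603132498091 len 74.07824466509777
tilt 24.51213900222167 yaw -67.71475405263203
25 1 pre [477.58  72.86 116.41] [ 3.14 -0.44 -1.4 ] [ 0.26  0.39 -0.51  0.71 -0.43 -1.47]
25 1 pick [484.7   31.2   25.78] [ 3.14 -0.44 -1.4 ] [ 0.18  0.51 -0.62  0.44 -0.44 -1.56]
25 1 lift [484.7   31.2  145.78] [ 3.14 -0.44 -1.4 ] [ 0.18  0.33 -0.51  0.73 -0.44 -1.56]
25 1 hi [521.84 307.16 157.97] [-3.14  1.13 -1.68] [-0.08  0.53 -0.64  0.32  1.13 -1.5 ]
25 1 place [521.84 307.16  37.97] [-3.14  1.13 -1.68] [-0.08  0.77 -0.67  0.06  1.13 -1.5 ]
25 1 ret [512.61 226.12  76.01] [-3.14  1.13 -1.68] [-0.25  0.73 -0.58  0.54  1.11 -1.89]
25 -1 pre [477.58  72.86 116.41] [3.14 0.44 1.74] [ 0.26  0.39 -0.51  0.71 -0.43  1.67]
25 -1 pick [484.7   31.2   25.78] [3.14 0.44 1.74] [ 0.18  0.51 -0.62  0.44 -0.44  1.58]
25 -1 lift [484.7   31.2  145.78] [3.14 0.44 1.74] [ 0.18  0.33 -0.51  0.73 -0.44  1.58]
25 -1 hi [521.84 307.16 157.97] [ 3.14 -1.13  1.46] [-0.08  0.53 -0.64  0.32  1.13  1.65]
25 -1 place [521.84 307.16  37
[... 1619 characters left out ...]
3.4   32.56] [-3.14  0.79 -1.68] [ 0.03  0.61 -0.65  0.16  0.77 -1.37]
45 1 ret [514.21 240.17  96.2 ] [-3.14  0.79 -1.68] [-0.1   0.5  -0.62  0.44  0.79 -1.55]
45 -1 pre [473.7   95.57 100.28] [3.14 0.79 1.74] [ 0.47  0.6  -0.4   0.86 -0.74  1.99]
45 -1 pick [485.61  25.87  29.56] [3.14 0.79 1.74] [ 0.34  0.66 -0.54  0.53 -0.77  1.81]
45 -1 lift [485.61  25.87 149.56] [3.14 0.79 1.74] [ 0.34  0.47 -0.47  0.8  -0.77  1.81]
45 -1 hi [521.42 303.4  152.56] [ 3.14 -0.79  1.46] [ 0.03  0.4  -0.57  0.45  0.77  1.78]
45 -1 place [521.42 303.4   32.56] [ 3.14 -0.79  1.46] [ 0.03  0.61 -0.65  0.16  0.77  1.78]
45 -1 ret [514.21 240.17  96.2 ] [ 3.14 -0.79  1.46] [-0.1   0.5  -0.62  0.44  0.79  1.6 ]
```

```bash
cat > pick.py <<'E'
from h import *
np.set_printoptions(precision=2,suppress=True)
mid=np.array([482,47,35.]); gap=np.array([520.8,298,54.]); g=[-8,0,-8]; a,s=35,-1
P=bottle_frame(99.7,0); Q=bottle_frame(83.5,1)
def st(n):
    x=bot.get_state(); print(n,round(x["t"],2),x["tcp_pos"],"F",x["contact_force"],"op",round(x["opening"],3),"gf",round(x["gripper_force"],1))
if __name__=="__main__":
    bot.move_ptp(*bottle_tool(P,mid,g,a,s,180)); st("pre")
    p,o=bottle_tool(P,mid,g,a,s,0)
    print(bot.movel(p,o,120,threshold=6)); st("at")
    bot.grip(0.2,50); st("closed")
    bot.movel(p+[0,0,120],o,120); st("lift")
    bot.move_ptp(*bottle_tool(Q,gap+[0,0,115],g,a,s,0)); st("hi")
    for n in ("top","scene"): cv2.imwrite(f"pics/{n}1.png",imaging.capture(n))
    t=cv2.imread("pics/top1.png")[130:270,70:290]; c=cv2.imread("pics/scene1.png")[60:210,200:400]
    cv2.imwrite("pics/v1.png",np.hstack([cv2.resize(t,(400,300)),cv2.resize(c,(400,300))]))
E
python3 pick.py
```

```text
pre 1.66 [467.86 130.94 175.16] F [ 0.21 -0.45 -0.18] op 0.998 gf 0.0
False
at 3.31 [485.56  28.72  27.83] F [ 0.15  0.51 -0.32] op 1.004 gf 0.0
closed 3.78 [485.34  28.51  27.74] F [-1.27  1.37  3.6 ] op 0.486 gf 50.1
lift 4.93 [484.6   28.26 146.71] F [ 0.47  0.09 -1.64] op 0.488 gf 50.5
hi 6.33 [521.37 305.43 149.53] F [-0.8   0.65 -0.98] op 0.483 gf 50.7
```

View pics/v1.png

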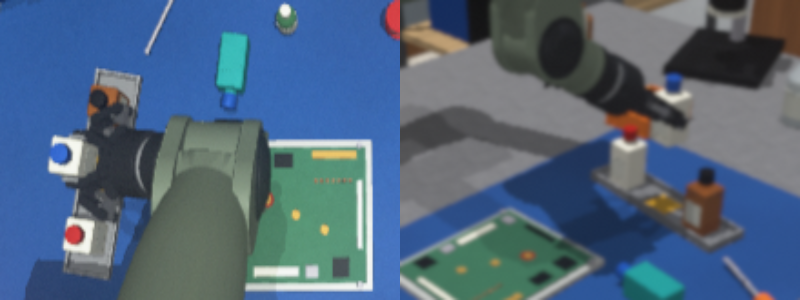

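```bash
python3 - <<'E'
from h import *
np.set_printoptions(precision=1,suppress=True)
uv={}
for n,(x,y,w,h) in (("top",(92,190,24,24)),("scene",(322,90,35,25))):
    im=cv2.imread(f"pics/{n}1.png"); m=hsv(im,(100,150,90),(125,255,255)); o=np.zeros_like(m); o[y:y+h,x:x+w]=m[y:y+h,x:x+w]
    if n=="top": o&=im[:,:,0]>150   # lit cap only
    for b in blobs(o,5): print(n,cv2.contourArea(b),b[:,0].mean(0),cv2.boundingRect(b)); uv.setdefault(n,b[:,0].mean(0))
print(tri(uv["top"],uv["scene"]),onplane("top",uv["top"],219))
for X in ((521,298,219),(521,298,206)): print(proj("top",X),proj("scene",X))
E
```

```text
top 186.0 [ 98.4 200.4] (92, 190, 18, 24)
scene 33.5 [336.3  99.9] (334, 96, 7, 9)
(array([521.8, 303.9, 212.7]), np.float64(4.855531912646962)) [522.8 303.5 219. ]
[100.6 201.2] [335.8  98.1]
[102.5 201.8] [335.4 102.3]
```

```bash
python3 - <<'E'
from h import *
im=cv2.imread("pics/top1.png")
for v in (199,201,203): print(v,[tuple(int(k) for k in im[v,u]) for u in range(94,118,1)])
m=(im[:,:,0]>185)&(im[:,:,2]<90)&(im[:,:,1]<125); m[:,:92]=0;m[:,118:]=0;m[:190]=0;m[214:]=0
v,u=np.nonzero(m); print(len(u),u.mean(),v.mean(),u.min(),u.max(),v.min(),v.max(),onplane("top",(u.mean(),v.mean()),219))
E
```

```text
199 [(169, 101, 58), (167, 99, 55), (168, 98, 56), (175, 98, 55), (199, 100, 50), (205, 102, 51), (208, 105, 53), (209, 105, 55), (209, 105, 53), (209, 108, 56), (211, 109, 56), (211, 108, 57), (182, 96, 50), (102, 68, 50), (155, 143, 134), (223, 231, 228), (240, 247, 245), (240, 247, 246), (240, 247, 246), (238, 246, 245), (221, 232, 230), (133, 140, 138), (123, 131, 130), (128, 137, 134)]
201 [(167, 98, 55), (167, 97, 55), (169, 97, 53), (185, 97, 52), (208, 102, 52), (205, 104, 50), (206, 104, 50), (209, 107, 55), (209, 105, 53), (213, 110, 58), (215, 112, 58), (215, 112, 56), (207, 111, 60), (107, 58, 37), (106, 65, 48), (136, 131, 123), (225, 235, 234), (240, 247, 245), (239, 247, 246), (233, 242, 242), (200, 214, 214), (124, 131, 128), (124, 132, 131), (130, 137, 135)]
203 [(169, 98, 57), (167, 98, 54), (169, 107, 74), (184, 143, 121), (210, 125, 80), (207, 105, 53), (209, 106, 54), (207, 105, 53), (212, 107, 56), (214, 112, 58), (216, 112, 60), (211, 112, 58), (169, 92, 51), (104, 57, 33), (107, 65, 48), (149, 146, 139), (240, 247, 245), (240, 247, 245), (239, 246, 244), (225, 236, 235), (160, 169, 168), (127, 135, 132), (128, 134, 132), (134, 141, 138)]
60 101.91666666666667 201.1 98 106 197 205 [521.23285356 295.00932778 219.        ]
```

```bash
python3 - <<'E'
from pick import *
gap=gap+[0,1.5,0]
p,o=bottle_tool(Q,gap,g,a,s,0)
bot.movel(p+[0,0,8],o,120); st("above")
print(bot.movel(p+[0,0,-6],o,20,threshold=4)); st("touch")
bot.grip(0.75,20); bot.dwell(0.2); st("open")
p2,_=bottle_tool(Q,gap,g,a,s,110); t=np.array(bot.get_state()["tcp_pos"])-p
bot.movel(p2+t*[1,1,1],o,120); st("back")
bot.move_ptp(np.array([430,-120,260.]),[np.pi,0,1.5]); st("clear")
for n in ("top","scene"): cv2.imwrite(f"pics/{n}2.png",imaging.capture(n))
t=cv2.imread("pics/top2.png")[130:270,70:290]; c=cv2.imread("pics/scene2.png")[60:280,100:400]
cv2.imwrite("pics/v2.png",np.hstack([cv2.resize(t,(400,300)),cv2.resize(c,(400,300))]))
E
```

```text
above 7.47 [522.11 307.06  43.7 ] F [ 0.07  0.17 -0.96] op 0.484 gf 50.7
True
touch 7.96 [522.03 307.3   35.17] F [0.33 1.14 3.27] op 0.484 gf 50.9
open 8.51 [521.35 306.99  34.32] F [-0.26 -0.22 -0.35] op 0.749 gf 0.0
back 9.57 [510.9  217.73  97.19] F [-0.89 -0.54 -0.  ] op 0.75 gf 0.0
clear 10.97 [ 429.82 -119.35  259.04] F [ 0.49  0.51 -0.7 ] op 0.756 gf 0.0
```

View pics/v2.png

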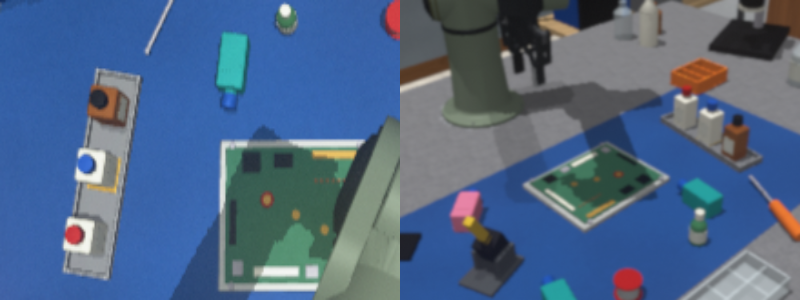

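```bash
python3 - <<'E'
from h import *
np.set_printoptions(precision=1,suppress=True)
T=cv2.imread("pics/top2.png"); S=cv2.imread("pics/scene2.png"); uv={}
for n,im,(x,y,w,h) in (("top",T,(207,212,20,20)),("scene",S,(255,178,22,22))):
    m=(hsv(im,(0,120,50),(12,255,255))|hsv(im,(168,120,50),(180,255,255))); o=np.zeros_like(m); o[y:y+h,x:x+w]=m[y:y+h,x:x+w]
    for b in blobs(o,3): 
        r=cv2.minAreaRect(b); (ex,ey),_=cv2.minEnclosingCircle(b); uv.setdefault(n,r[0]); print(n,"ring",cv2.contourArea(b),cv2.boundingRect(b),np.array(r[0]),onplane(n,r[0],14.8),onplane(n,(ex,ey),14.8))
if len(uv)==2: print(tri(uv["top"],uv["scene"]))
# caps at z=104
def c(m): 
    m=m.copy(); m[:180]=0; m[250:]=0; m[:,:100]=0; m[:,132:]=0
    b=blobs(m,8)[0]; return onplane("top",np.array(cv2.minAreaRect(b)[0]),104),cv2.contourArea(b),cv2.boundingRect(b)
print("red",c(hsv(T,(170,130,80),(180,255,255))))
print("blue",c((T[:,:,0]>185)&(T[:,:,2]<90)&(T[:,:,1]<125)))
m=T.max(2)<50; m[:160]=0;m[190:]=0;m[:,:108]=0;m[:,135:]=0
for b in blobs(m,8)[:2]: print("black",onplane("top",cv2.minAreaRect(b)[0],104),cv2.contourArea(b))
l=onplane("top",(342,205.75),75); t=onplane("top",(357.6,198.1),138.4); d=t-l
print(l,t,"horiz",np.hypot(d[0],d[1]),"exp 29.6",np.degrees(np.arctan2(d[1],d[0])))
E
```

```text
top ring 22.0 (214, 220, 6, 6) [216.5 222.5] [489.   38.7  14.8] [489.   38.7  14.8]
red (array([435.4, 306.8, 104. ]), 48.0, (106, 235, 10, 9))
blue (array([523.6, 296.3, 104. ]), 37.5, (113, 202, 8, 8))
[ 535.6 -307.2   75. ] [ 548.9 -334.4  138.4] horiz 30.257388887354374 exp 29.6 -63.97258578085453
```

```bash
cat > probe.py <<'E'
from pick import *
yw=np.radians(-67.5); tl=np.radians(25)
v=np.array([np.sin(tl)*np.cos(yw),np.sin(tl)*np.sin(yw),np.cos(tl)]); top=np.array([549.2,-334.1,138.])
mid=top-35*v; w=np.array([-np.sin(yw),np.cos(yw),0])
pad=np.array([489,38.7,14.8])
E
python3 - <<'E'
from probe import *
for s in (1,-1):
    o=eul(y=s*w,z=-v); ou=eul(y=s*w,z=-Z)
    for p,q in ((mid+91*v,o),(mid-9*v,o),(mid+75*v,o),(pad+97*Z-9*Z,ou),(pad+137*Z-9*Z,ou)): print(s,p,q,solve_ik(p,q))
E
```

```text
1 [ 558.26 -355.97  188.75] [ 3.14 -0.44  1.96] [-0.76  0.93  0.66  1.7   0.17  0.38]
1 [ 542.08 -316.92   98.12] [ 3.14 -0.44  1.96] [-0.74  0.89  0.35  1.43  0.18  0.41]
1 [ 555.67 -349.72  174.25] [ 3.14 -0.44  1.96] [-0.76  0.92  0.6   1.66  0.17  0.39]
1 [489.   38.7 102.8] [3.14 0.   1.96] [-0.07  0.35 -0.53  0.69  0.    1.11]
1 [489.   38.7 142.8] [3.14 0.   1.96] [-0.07  0.3  -0.48  0.79  0.    1.11]
-1 [ 558.26 -355.97  188.75] [-3.14  0.44 -1.18] [-0.76  0.93  0.66  1.7   0.17 -2.76]
-1 [ 542.08 -316.92   98.12] [-3.14  0.44 -1.18] [-0.74  0.89  0.35  1.43  0.18 -2.74]
-1 [ 555.67 -349.72  174.25] [-3.14  0.44 -1.18] [-0.76  0.92  0.6   1.66  0.17 -2.75]
-1 [489.   38.7 102.8] [-3.14  0.   -1.18] [-0.07  0.35 -0.53  0.69  0.   -2.04]
-1 [489.   38.7 142.8] [-3.14  0.   -1.18] [-0.07  0.3  -0.48  0.79  0.   -2.04]
```

```bash
python3 - <<'E'
from probe import *
o=eul(y=w,z=-v)
bot.grip(0.6,20)
bot.move_ptp(mid+101*v,o); st("pre")
print(bot.movel(mid-9*v,o,100,threshold=6)); st("at")
bot.grip(0.0,30); st("closed")
for n in ("top","scene"): cv2.imwrite(f"pics/{n}3.png",imaging.capture(n))
t=cv2.imread("pics/top3.png")[165:240,300:400]; c=cv2.imread("pics/scene3.png")[190:265,110:210]
cv2.imwrite("pics/v3.png",np.hstack([cv2.resize(t,(400,300)),cv2.resize(c,(400,300))]))
E
```

```text
pre 12.46 [ 560.24 -359.27  198.41] F [-0.37 -0.31  0.47] op 0.6 gf 0.0
False
at 13.71 [ 542.54 -317.35   98.85] F [0.03 0.64 0.5 ] op 0.599 gf 0.0
closed 14.11 [ 541.98 -317.31   98.29] F [-0.13 -1.13  1.43] op 0.18 gf 32.3
```

View pics/v3.png

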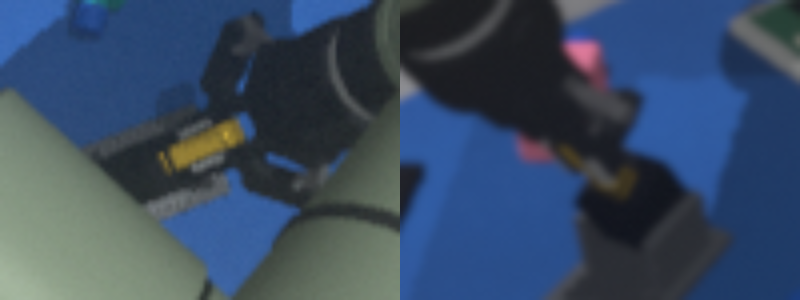

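```bash
python3 - <<'E'
from probe import *
o=eul(y=w,z=-v); ou=eul(y=w,z=-Z)
bot.grip(0.0,50); p0=mid-9*v
bot.movel(p0+40*v,o,60); st("half")
bot.movel(p0+85*v,o,80); st("out")
bot.movel(p0+85*v+[0,0,60],ou,100); st("upright")
hold=pad+[0,0,97-9+30]
bot.move_ptp(hold+[0,0,60],ou); bot.movel(hold,ou,100); bot.dwell(.3); st("over pad")
for n in ("top","scene"): cv2.imwrite(f"pics/{n}4.png",imaging.capture(n))
t=cv2.imread("pics/top4.png")[185:260,165:265]; c=cv2.imread("pics/scene4.png")[120:210,210:330]
cv2.imwrite("pics/v4.png",np.hstack([cv2.resize(t,(400,300)),cv2.resize(c,(400,300))]))
for X in (pad,pad+[0,0,30],pad+[0,0,127-35],pad+[0,0,127]): print(proj("top",X),proj("scene",X))
E
```

```text
half 15.24 [ 548.55 -332.57  134.41] F [-1.49 -1.03 -0.69] op 0.184 gf 50.4
out 15.96 [ 555.86 -349.74  174.67] F [-0.11 -0.11 -1.15] op 0.179 gf 50.4
upright 16.71 [ 555.39 -349.69  234.54] F [-0.57  0.37  0.03] op 0.183 gf 50.4
over pad 19.23 [489.36  38.71 133.3 ] F [-0.07 -0.37 -0.64] op 0.179 gf 50.4
[216.49 222.5 ] [262.65 187.75]
[215.63 221.72] [262.49 178.98]
[213.72 219.98] [262.14 160.01]
[212.54 218.91] [261.94 148.78]
```

View pics/v4.png

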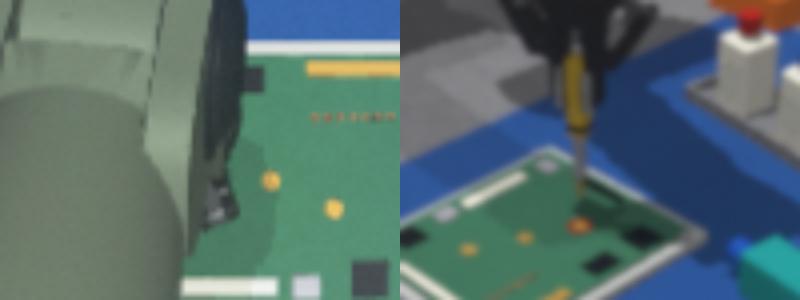

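```bash
python3 - <<'E'
from h import *
S=cv2.imread("pics/scene4.png"); B=cv2.imread("pics/scene2.png")
m=hsv(S,(15,110,50),(35,255,255))
for v in range(134,182):
    u=np.nonzero(m[v,254:272])[0]+254
    d=np.abs(S[v,252:276].astype(int)-B[v,252:276]).sum(1)
    print(v,u.min() if len(u) else '-',u.max() if len(u) else '-', S[v,256:270].max(1).tolist() if v>158 else '')
c=S[128:194,240:290]; cv2.imwrite("pics/v5.png",cv2.resize(c,None,fx=9,fy=9,interpolation=cv2.INTER_CUBIC))
E
```

```text
134 - - 
135 - - 
136 261 262 
137 259 264 
138 259 264 
139 259 264 
140 259 264 
141 259 264 
142 259 263 
143 259 263 
144 259 263 
145 259 263 
146 259 263 
147 260 263 
148 260 263 
149 260 263 
150 260 263 
151 260 263 
152 260 263 
153 260 264 
154 261 265 
155 261 265 
156 261 266 
157 261 265 
158 262 265 
159 262 264 [151, 150, 145, 126, 92, 72, 72, 69, 66, 62, 59, 79, 92, 96]
160 263 264 [152, 151, 147, 135, 111, 86, 90, 89, 83, 75, 75, 89, 95, 97]
161 - - [152, 151, 150, 144, 131, 109, 92, 95, 92, 81, 94, 99, 98, 97]
162 - - [153, 152, 151, 150, 143, 126, 102, 91, 88, 101, 113, 113, 104, 98]
163 - - [157, 154, 152, 152, 147, 132, 109, 94, 96, 111, 127, 129, 117, 106]
164 - - [164, 160, 155, 153, 148, 134, 111, 96, 97, 113, 134, 142, 136, 124]
165 - - [163, 164, 160, 157, 150, 135, 113, 98, 97, 113, 136, 149, 149, 144]
166 - - [150, 156, 161, 163, 157, 140, 115, 98, 98, 114, 137, 151, 154, 154]
167 - - [132, 141, 150, 156, 158, 143, 118, 100, 98, 114, 137, 151, 155, 156]
168 - - [128, 126, 131, 141, 144, 133, 115, 101, 99, 115, 137, 150, 154, 155]
169 - - [133, 122, 117, 1
[... 223 characters left out ...]
5, 104, 104, 103, 99, 93, 92, 92, 96, 116, 137, 150, 159]
173 - - [104, 105, 104, 104, 103, 98, 91, 86, 81, 75, 83, 103, 124, 141]
174 - - [105, 105, 104, 104, 104, 101, 94, 86, 77, 61, 57, 66, 84, 105]
175 - - [105, 105, 105, 105, 105, 103, 97, 88, 78, 66, 59, 53, 54, 66]
176 - - [105, 105, 105, 106, 106, 104, 98, 91, 84, 82, 79, 68, 56, 50]
177 - - [105, 105, 105, 106, 105, 103, 99, 92, 88, 91, 93, 88, 79, 67]
178 - - [105, 105, 105, 105, 105, 104, 100, 92, 87, 89, 94, 96, 94, 88]
179 - - [105, 105, 105, 105, 104, 104, 100, 93, 84, 78, 82, 89, 95, 95]
180 - - [105, 105, 105, 105, 104, 103, 97, 86, 74, 67, 69, 75, 82, 90]
181 - - [106, 105, 105, 105, 103, 99, 89, 75, 66, 63, 63, 64, 69, 74]
```

View pics/v5.png

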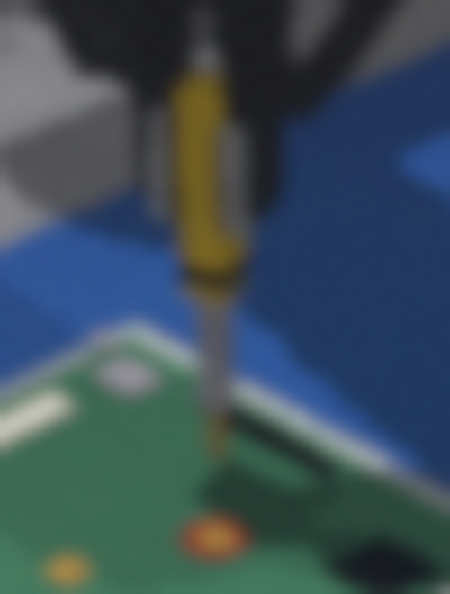

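```bash
cat > press.py <<'E'
from probe import *
ou=eul(y=w,z=-Z)
def F(k=12):
    r=[]
    for _ in range(k):
        bot.dwell(0.03); x=bot.get_state(); r.append([*x["contact_force"],*x["tcp_pos"]])
    r=np.array(r); return r.mean(0),r[:,2].std()/k**.5
E
python3 - <<'E'
from press import *
q=pad+[0,0,0]
bot.movel([pad[0],pad[1],109],ou,60); bot.dwell(.3)
b,s=F(30); print("base",b,s)
for z in np.arange(108,96,-1.0):
    bot.movel([pad[0],pad[1],z],ou,10); m,s=F(); print(z,"dF",m[:3]-b[:3],"+-",round(s,2),"z",m[5])
    if m[2]-b[2]>1.7: break
st("end")
E
```

```text
base [ -0.03   0.1   -0.69 489.03  38.7  109.05] 0.07799377250222017
108.0 dF [-0.33 -0.23  0.21] +- 0.19 z 107.99267262919153
107.0 dF [-0.07 -0.1   0.07] +- 0.09 z 106.99236774267489
106.0 dF [-0.01  0.08 -0.09] +- 0.13 z 105.99734623307403
105.0 dF [ 0.01 -0.05 -0.05] +- 0.15 z 105.00005374247262
104.0 dF [-0.1  -0.13  0.05] +- 0.15 z 103.99527994128492
103.0 dF [ 0.26 -0.36  0.65] +- 0.11 z 103.04312810682836
102.0 dF [ 0.35 -0.2   0.7 ] +- 0.13 z 102.01119427897862
101.0 dF [-0.12 -0.08  1.15] +- 0.13 z 101.00713461104424
100.0 dF [ 0.18 -0.24  1.42] +- 0.11 z 100.00807329859356
99.0 dF [0.02 0.32 2.04] +- 0.1 z 99.01264238404963
end 27.68 [489.    38.69  99.03] F [ 0.02 -0.21  1.66] op 0.18 gf 50.7
```

```bash
python3 - <<'E'
from press import *
bot.movel([pad[0],pad[1],98.4],ou,10); bot.dwell(.3); m,s=F(20); print("dF",m[2]+0.69,s,m[3:]); st("end")
S=imaging.capture("scene"); cv2.imwrite("pics/scene6.png",S); cv2.imwrite("pics/top6.png",imaging.capture("top"))
c=cv2.resize(S[128:194,240:290],None,fx=8,fy=8,interpolation=cv2.INTER_CUBIC); t=cv2.resize(S[105:171,300:350],None,fx=7,fy=8,interpolation=cv2.INTER_CUBIC)
cv2.imwrite("pics/v6.png",np.hstack([c,t]))
E
```

```text
dF 2.0512591923997228 0.10591985288869364 [489.01  38.71  98.4 ]
end 28.9 [489.    38.71  98.38] F [-0.01 -0.14  1.43] op 0.184 gf 50.7
```

View pics/v6.png

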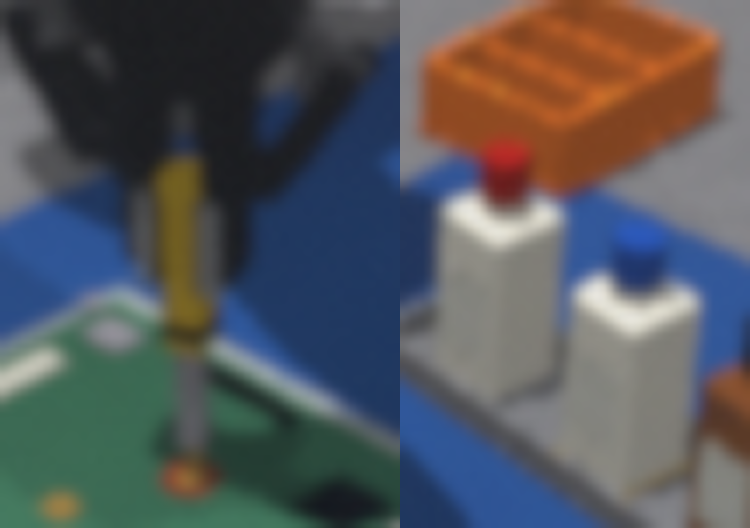

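The picture shows the probe upright, its tip at about (190, 475) inside the red ring centred near (188, 480). The bottle stands in the lane next to its red-capped neighbour. The measured force is 2.05 N, which means the tip is about 4.9 mm in.

```bash
python3 -c "
from bench import bot
print(bot.sign_off())"
```

```text
the job is handed in; nothing more can be done
None
```

I handed the job in after about 29 s: the bottle stands cap up in the lane gap, about 3 mm off centre, and the probe is held upright on the red-ringed pad at about 2 N, with its tip roughly half-way in.

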